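# Reverse the ratchet and slacken the badge-die clamp bolt

## Robot

A 6-joint arm with a two-finger parallel gripper is mounted at the origin on the work surface. World frame = base frame: x ahead of the robot, y to its left, z up, the work surface at z = 0. Lengths are in m, angles in degrees, forces in N, time in s.
With the tool pointing down it reaches from about 0.275 to 0.85 m from the base axis. Payload 19 kg.
Tool frame: the origin (TCP) lies midway between the tips of the shut fingers; the grasp point (between the pads) lies 19 mm behind it; z points along the fingers, x is the direction in which the jaws open and shut, and the axes are right-handed (so a half turn about z gives the same grasp; the last joint's range is limited). The gripper opens to 85 mm and grips with 20 to 120 N. Pads are 22 mm wide; open, the fingers measure 114 mm over their backs; the gripper's body (76 mm by 85 mm) begins 54 mm behind the grasp point. The pads swing forward as they close: fully open they stand 13 mm farther back than shut.
Start: joints at [-77.464, 8.623, 82.357, -0, 89.026, -7.678], TCP at [0.199, -0.54, 0.231] pointing down, gripper open.
Joint ranges: [-160.23, 160.23], [-39.13, 120.54], [6.94, 153.29], [-79.49, 259.48], [9.18, 160.14], [-161.06, 161.06]. Speed limits (degrees/s): [108.29, 108.29, 127.2, 172.46, 172.46, 172.46].

## Interface

Orientations are given as [roll, pitch, yaw] about the fixed x, y, z axes, in that order (R = Rz(yaw) Ry(pitch) Rx(roll)).
In Python, from cell import arm, optics gives the robot as it stands.
- The arm moves only by the shell command python3 -m pendant 'ROWS' [FORCE]. ROWS is JSON, a list of rows, each a list of 3 entries, a list of its own where there are three numbers: the opening, from -1 (shut) to 1 (fully open), then the shift along the tool's x, y, z in mm, then the turn, a rotation vector about the tool's x, y, z in rad. In form: [[hand, [tx, ty, tz], [wx, wy, wz]], ...]. A call has 1 to 8 rows; each row shifts and turns the commanded pose from where the row before left it, along the tool's axes as they then stand; what a row does not reach is not made up. A row lasts 1/8 s, in which the tool goes at most 62.5 mm and 10.7 degrees, less where a joint would pass 70% of its speed; a pose out of reach is approached as far as the arm can. A call with a gripper value outside its range is refused whole. The fingers move at their own pace and stop on an object; FORCE is the grip in N (left out, the last holds). Time passes only in rows, so rows that do not move let the fingers close. It gives the time, the measured TCP pose, the force and the opening at its end, in the units of the state.
- arm.observe(): the state, without advancing time (a new reading comes with each control period).
- optics.read_camera(name): name is "scene" or "top"; returns a dict with "pixels" (384x512x3 uint8, red, green, blue), "z_map" (384x512 float32, m along the optical axis (not along the pixel's ray), 0 where there is no reading), "mtx" (3x3 intrinsics, pixels), "origin" and "orientation" of the camera in the world. Camera axes: x right, y down, z forward; pixel columns grow to the right and rows downward; lengths in m; the calibration is good to about 2 mm. A picture is of the moment at which its call begins.
- arm.finish_job(): hands the job in, once; it reports no verdict.
The state is a dict: "t": time; "qpos": joint angles; "dq": joint speeds; "joint_efforts": joint torques, N m; "tcp_pos": TCP position; "eef_rot": TCP orientation; "wrist_force": force on the tool from outside, world axes, zero at the start; "torque": the same for the moment, N m; "width": opening from 0.0 (shut) to 1.0 (fully open).
Only numpy, scipy, OpenCV 4.12 (cv2) and the standard library are available. Lean on these libraries where they do the work, as an engineer would, in place of code of your own. Each camera call takes 0.05 s, during which the arm holds its last target. There are 200 camera calls.

## Task

The badge die has to be changed, so its clamp bolt must come loose, but the ratchet wrench sitting on the bolt is set to tighten. Flip the small orange lever on the ratchet's head over to its other side, then push the handle round anticlockwise (seen from above) so that it turns the bolt out until you feel the bolt come up against its stop, and let go. Go gently, never pressing harder than about 18 N on the wrench or clamp, do not tighten the bolt at all, and leave the other things on the table where they are.

Things in the scene. Friction and masses are not known exactly. Their poses are not given: they have to be found in the camera images.
- clamp_base: dark green-grey cast die clamp fixed to the table: a plate 22 mm high, with a collar and steel badge die (top 52 mm above the table) and the clamp bolt with the ratchet. Origin on the table below the bolt's axis, z up; the plate reaches from -65 to +85 mm in x and -50 to +120 mm in y of this frame; the 80 mm wide collar's centre lies at y = 76 mm.
- ratchet: ratchet wrench fixed on the upright bolt, level. Steel head 56 mm across, neck 34 mm wide to 72 mm from the axis, shank 14 mm thick to 100 mm, black grip 24 mm thick to 190 mm. Origin on the bolt axis, 42 mm above the table, at the underside of the 24 mm high head; x out along the handle, y to its anticlockwise side. Slips at 0.3 N m the other way; up to 0.6 rad lost motion before it drives.
- lever (a joint): ratchet's direction lever, pivot upright, 38 mm out along the handle on the head. -0.4 to -0.2: tightens (orange tab on the clockwise side of the handle, seen from above); +0.2 to +0.4: loosens (tab on the anticlockwise side). It snaps away from the middle (0) by itself and rests on a stop or a tooth. About 2 to 3 N at the tab pushes it over.
- lever_tab (a point): centre of the top of the lever's upright orange tab, 89 mm above the table; the tab is 10 mm along the lever, 9 mm across and stands 22 mm up from the head's top. It lies 24 mm from the lever's pivot, so it swings up to 9 mm to each side of the handle's centre line.
- bolt (a joint): turn of the clamp bolt in rad, anticlockwise (loosening) positive seen from above. 0 at the start, tight; its hard stop is at 1.2. It takes about 1.1 N m all the way and stays where it is left. It turns only when the ratchet drives it.
- bolt_axis (a point): point on the bolt's axis at the top of the ratchet head, 66 mm above the table
- handle_mid (a point): point on the handle's centre line in the grip, 120 mm out from the bolt axis, 54 mm above the table; a good place to push
- spare_die: loose brass die, an upright cylinder 40 mm across and 28 mm high standing on the plate of the clamp, origin at the centre of its underside; leave alone
- badge_jar: closed blue jar 90 mm across, 110 mm high, origin at the centre of its underside; leave alone
- tape_roll: yellow roll of tape lying flat, 90 mm across, 25 mm high, origin at the centre of its underside; leave alone
- mug: blue mug 80 mm across, 95 mm high, origin at the centre of its underside; leave alone
- badge_pile: green round pile of badges 58 mm across, 24 mm high, origin at the centre of its underside; leave alone
- sticker_box: cardboard box 100 by 70 by 45 mm, origin at the centre of its underside; leave alone
- ink_tin: white round tin 70 mm across, 30 mm high, origin at the centre of its underside; leave alone

How it is judged:
By the outcome, as a careful person would: the job done as asked, in the order asked, and still so for the second after the job is handed in, with the robot touching nothing.
It also fails if it takes over 64 s, if anything falls off the work surface, if the arm or the gripper's body presses on something with over 40 N, if the wrist force passes 120 N, or if a joint passes its speed limit or range.

## Working session

There is one attempt and no reset: what is moved stays moved. The work goes in short steps, Python scripts to look and compute and a shell command to move; the robot and the scene stay as the last step left them, time stands still between calls to the robot, and variables do not carry over. Pictures are saved under pics/ and viewed, about 8 in all and at most 12, crops included, and the job is handed in when it is done.

```bash
mkdir -p pics; ls; python3 - <<'E'
from cell import arm, optics
import cv2
print(arm.observe())
for n in("scene","top"):
    c=optics.read_camera(n); cv2.imwrite(f"pics/{n}0.png",c["pixels"][:,:,::-1]); print(n,c["mtx"],c["origin"],c["orientation"])
E
```

```text
pics
{'t': 0.0, 'qpos': array([-7.74638297e+01,  8.65039555e+00,  8.23925771e+01,  1.14049200e-03,
        8.90232684e+01, -7.67672588e+00]), 'dq': array([ 0.00956485,  0.03301893, -0.014295  ,  0.04965143,  0.0564356 ,
        0.00667156]), 'joint_efforts': array([-7.38430008e-04, -7.13054037e+01, -5.70873749e+01, -2.92704244e-04,
        8.76828883e-03,  9.93708539e-06]), 'tcp_pos': array([ 0.19861409, -0.53936591,  0.23068468]), 'eef_rot': array([-1.79990021e+02,  6.54950353e-02, -6.97871182e+01]), 'wrist_force': array([-0.39592311,  1.05958911, -0.70268051]), 'torque': array([-0.02363959,  0.00948882, -0.00314937]), 'width': 1.0016448613067863}
scene [[492.28052689   0.         259.87773384]
 [  0.         492.28052689 193.73963384]
 [  0.           0.           1.        ]] [0.97826773 0.52148787 1.22267923] [-148.54792344   -0.80577413  143.33240181]
top [[498.8517323    0.         250.77932206]
 [  0.         498.8517323  196.35757886]
 [  0.           0.           1.        ]] [ 0.31267546 -0.04659737  1.5482664 ] [-1.70534431e+02 -8.44421920e-02 -8.87415093e+01]
```

View pics/top0.png

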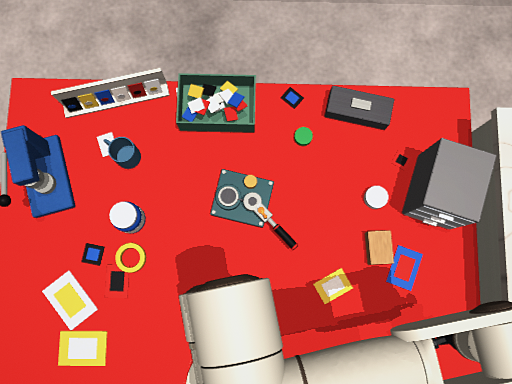

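View pics/scene0.png

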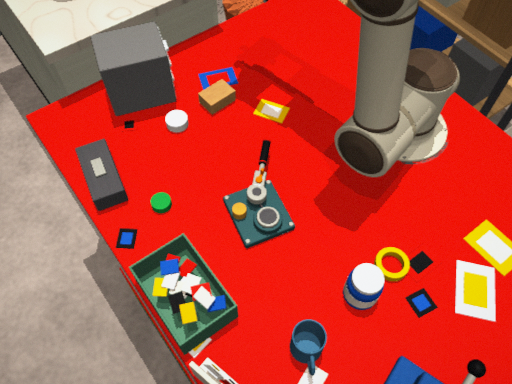

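The top view shows the ratchet head near (252,201), the orange tab near (261,212) and the black grip from about (272,222) to (296,247). The scene view shows the same wrench near (262,165). I'll measure these next.

```bash
cat > h.py <<'E'
from cell import arm, optics
import cv2, numpy as np
from scipy.spatial.transform import Rotation as R
def ray(c,uv,z):
    d=R.from_euler('xyz',c["orientation"],degrees=True).as_matrix()@np.linalg.inv(c["mtx"])@np.array([uv[0],uv[1],1.])
    o=np.array(c["origin"]); return o+d*(z-o[2])/d[2]
def cloud(c):
    v,u=np.indices(c["z_map"].shape); p=np.stack([u,v,np.ones_like(u)],-1)@np.linalg.inv(c["mtx"]).T*c["z_map"][...,None]
    return p@R.from_euler('xyz',c["orientation"],degrees=True).as_matrix().T+np.array(c["origin"])
def see(n,win):
    c=optics.read_camera(n); x0,x1,y0,y1=win
    P=cloud(c)[y0:y1,x0:x1]; I=c["pixels"][y0:y1,x0:x1]; H=cv2.cvtColor(I,cv2.COLOR_RGB2HSV)
    off=np.array([x0,y0]); h,s,v=[H[...,i].astype(int) for i in range(3)]
    def px(m): b,a=np.nonzero(m); return np.c_[a,b]+off
    # saturated orange, not red background, above table
    om=(h>6)&(h<19)&(s>130)&(v>120)&(P[...,2]>.06); gm=(v<70)&(P[...,2]>.035)&(P[...,2]<.08)&(s<120)
    return c,P,I,om,gm,px
E
python3 - <<'E'
from h import *
for n,w in(("top",(205,310,160,255)),("scene",(215,300,130,250))):
    c,P,I,om,gm,px=see(n,w)
    cv2.imwrite(f"pics/{n}1.png",cv2.resize(I[:,:,::-1],None,fx=6 if n=="top" else 5,fy=6 if n=="top" else 5,interpolation=cv2.INTER_NEAREST)[:600,:800])
    print(n,"orange",om.sum(),px(om).mean(0),P[om].mean(0),P[om].max(0), ray(c,px(om).mean(0),.085))
    l=cv2.connectedComponentsWithStats(gm.astype(np.uint8)); 
    for i in range(1,l[0]):
        if l[2][i,4]>20:
            m=l[1]==i; pts=P[m]; q=px(m); vv=np.linalg.svd(pts[:,:2]-pts[:,:2].mean(0))[2][0]
            print("dark",l[2][i],pts.mean(0),pts[:,2].max(),"dir",np.degrees(np.arctan2(vv[1],vv[0])),np.ptp((pts[:,:2])@vv),ray(c,q.mean(0),.064))
E
```

```text
top orange 44 [261.79545455 211.52272727] [ 0.5134106  -0.07718989  0.07395807] [ 0.52778949 -0.06569601  0.09297567] [ 0.51187111 -0.07698157  0.085     ]
dark [ 72  66  18  21 115] [ 0.44103633 -0.14772652  0.06445024] 0.0727712083838572 dir -138.609292106386 0.06945323601298975 [ 0.44105236 -0.14777804  0.064     ]
scene orange 56 [259.83928571 176.01785714] [ 0.52811552 -0.05703491  0.11633382] [0.97826773 0.52148787 1.22267923] [ 0.51556131 -0.07339785  0.085     ]
dark [ 45  11  10  20 119] [ 0.44203069 -0.14801247  0.06464994] 0.07281754277996932 dir 44.16039505540491 0.0710906603614776 [ 0.44182703 -0.14829731  0.064     ]
```

View pics/top1.png

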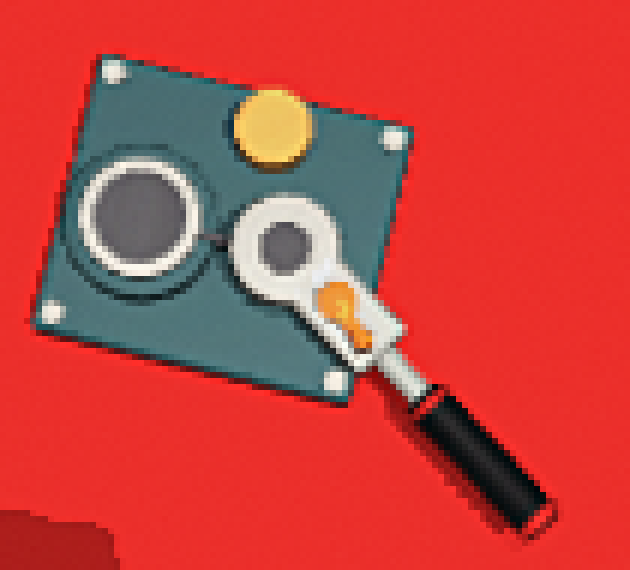

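View pics/scene1.png

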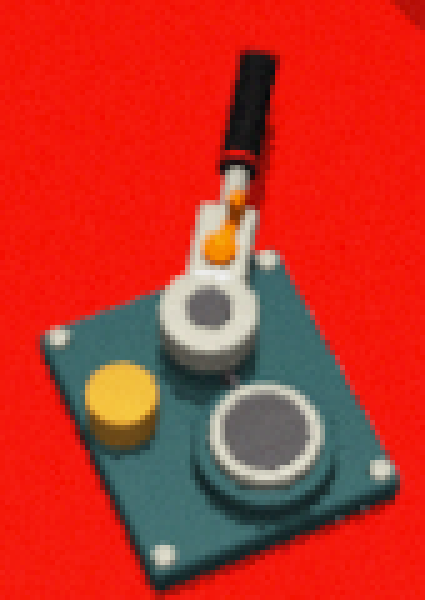

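```bash
python3 - <<'E'
from h import *
a={}
for n,w,hc,tabs in(("top",(205,310,160,255),(252.6,201.1),(264.6,216.2)),("scene",(215,300,130,250),(257,191.4),(262.2,169.6))):
    c,P,I,om,gm,px=see(n,w)
    print(n,"axis",ray(c,hc,.066),"tab top",ray(c,tabs,.089))
    v,u=np.indices(P.shape[:2]); pp=np.c_[u.ravel(),v.ravel()]+[w[0],w[2]]
    bl=((pp-np.array(hc))**2).sum(1).reshape(u.shape)<25**2
    g=(P[...,2]>.058)&(P[...,2]<.073)&bl&(I.min(-1)>120); print("white c",P[g].mean(0),g.sum())
    # tip of tab by depth
    t=(P[...,2]>.078)&(P[...,2]<.1); print("high",t.sum(),P[t].mean(0) if t.any() else 0,[(list(q),P[t][i].round(3).tolist()) for i,q in enumerate(px(t))][:25])
    d=(h:=cv2.cvtColor(I,cv2.COLOR_RGB2HSV))
    y=(h[...,0]>19)&(h[...,0]<32)&(h[...,1]>120)&(P[...,2]>.044)&(P[...,2]<.056); print("die",P[y].mean(0))
    ax=ray(c,hc,.066); gc=np.array([.4415,-.148]); dd=gc-ax[:2]; print("ang",np.degrees(np.arctan2(dd[1],dd[0])),np.hypot(*dd))
E
```

```text
top axis [ 0.54545962 -0.04914582  0.066     ] tab top [ 0.49761194 -0.08541437  0.089     ]
white c [ 0.53304187 -0.05966251  0.06570674] 304
high 10 [ 0.49761897 -0.08577678  0.08662331] [([np.int64(264), np.int64(215)], [0.501, -0.084, 0.089]), ([np.int64(265), np.int64(215)], [0.501, -0.086, 0.091]), ([np.int64(263), np.int64(216)], [0.499, -0.081, 0.085]), ([np.int64(264), np.int64(216)], [0.498, -0.084, 0.088]), ([np.int64(265), np.int64(216)], [0.498, -0.087, 0.088]), ([np.int64(266), np.int64(216)], [0.499, -0.09, 0.085]), ([np.int64(264), np.int64(217)], [0.496, -0.084, 0.081]), ([np.int64(265), np.int64(217)], [0.495, -0.087, 0.093]), ([np.int64(266), np.int64(217)], [0.495, -0.09, 0.088]), ([np.int64(265), np.int64(218)], [0.494, -0.087, 0.078])]
die [ 0.61138443 -0.03979626  0.04996631]
ang -136.44200434053823 0.14345644930659412
scene axis [ 0.54458149 -0.04710531  0.066     ] tab top [ 0.49909423 -0.08460656  0.089     ]
white c [ 0.53664937 -0.05811195  0.06672892] 315
high 18 [ 0.50019833 -0.08578643  0.08629937] [([np.int64(261), np.int64(168)], [0.498, -0.092, 0.088
[... 368 characters left out ...]
int64(170)], [0.504, -0.088, 0.087]), ([np.int64(261), np.int64(170)], [0.504, -0.084, 0.091]), ([np.int64(262), np.int64(170)], [0.5, -0.084, 0.089]), ([np.int64(263), np.int64(170)], [0.497, -0.083, 0.087]), ([np.int64(260), np.int64(171)], [0.505, -0.087, 0.085]), ([np.int64(261), np.int64(171)], [0.504, -0.083, 0.088]), ([np.int64(262), np.int64(171)], [0.501, -0.083, 0.086]), ([np.int64(263), np.int64(171)], [0.496, -0.085, 0.079]), ([np.int64(261), np.int64(172)], [0.504, -0.084, 0.083]), ([np.int64(262), np.int64(172)], [0.501, -0.083, 0.081]), ([np.int64(262), np.int64(173)], [0.502, -0.081, 0.08])]
die [ 0.61089032 -0.04096062  0.05079349]
ang -135.61423890318528 0.14424122884062257
```

```bash
cat >> h.py <<'E'
AX=np.array([.545,-.048])
def hp(r,y,ang): 
    a=np.radians(ang); return AX+r*np.array([np.cos(a),np.sin(a)])+y*np.array([-np.sin(a),np.cos(a)])
def to(x,y,z,yaw):
    s=arm.observe(); M=R.from_euler('xyz',s["eef_rot"],degrees=True); G=R.from_euler('xyz',[180,0,yaw],degrees=True)
    d=np.array([x,y,z])-s["tcp_pos"]
    print("t",round(s["t"],2),"shift(current tool) mm",(M.inv().apply(d)*1e3).round(1),"shift(goal tool)",(G.inv().apply(d)*1e3).round(1),"rotvec",(M.inv()*G).as_rotvec().round(4),"F",s["wrist_force"].round(2))
E
python3 -c "
from h import *
p=hp(.060,-.036,-136);print(p);to(*p,.231,-46)"
```

```text
[ 0.47683191 -0.06378327]
t 0.3 shift(current tool) mm [-3.503e+02 -4.254e+02  3.000e-01] shift(goal tool) [-1.489e+02 -5.306e+02  1.000e-01] rotvec [-2.000e-04  4.000e-04 -4.152e-01] F [ 0.23 -0.06 -0.45]
```

Rotate first (3 × −0.1384 rad), while closing the fingers, then translate.

```bash
python3 -m pendant '[[-1,[0,0,0],[0,0,-0.1384]],[-1,[0,0,0],[0,0,-0.1384]],[-1,[0,0,0],[0,0,-0.1384]],[-1,[-12.4,-44.2,0],[0,0,0]],[-1,[-12.4,-44.2,0],[0,0,0]],[-1,[-12.4,-44.2,0],[0,0,0]],[-1,[-12.4,-44.2,0],[0,0,0]],[-1,[-12.4,-44.2,0],[0,0,0]]]' 20
python3 -m pendant '[[-1,[-12.4,-44.2,0],[0,0,0]],[-1,[-12.4,-44.2,0],[0,0,0]],[-1,[-12.4,-44.2,0],[0,0,0]],[-1,[-12.4,-44.2,0],[0,0,0]],[-1,[-12.4,-44.2,0],[0,0,0]],[-1,[-12.4,-44.2,0],[0,0,0]],[-1,[-12.4,-44.2,0],[0,0,0]],[-1,[0,0,0],[0,0,0]]]'
python3 -c "
from h import *
p=hp(.060,-.036,-136);to(*p,.076,-46)"
```

```text
t: 1.3
tcp_pos: [0.315, -0.3401, 0.2314]
eef_rot: [-180.0, -0.0, -46.0]
wrist_force: [1.2, 0.1, 0.4]
width: -0.004
t: 2.3
tcp_pos: [0.4776, -0.0618, 0.2311]
eef_rot: [-180.0, 0.0, -45.8]
wrist_force: [-0.6, 0.7, 0.1]
width: 0.002
t 2.3 shift(current tool) mm [  1.    2.  155.1] shift(goal tool) [  0.9   1.9 155.1] rotvec [-0.0003  0.0006  0.0035] F [-0.56  0.65  0.13]
```

```bash
python3 -m pendant '[[-1,[1,2,40],[0,0,0]],[-1,[0,0,40],[0,0,0]],[-1,[0,0,40],[0,0,0]],[-1,[0,0,20],[0,0,0]],[-1,[0,0,15],[0,0,0]],[-1,[0,0,0],[0,0,0]]]'
python3 - <<'E'
from h import *
c=optics.read_camera("scene"); I=c["pixels"][110:230,195:315]
J=cv2.resize(I[:,:,::-1],None,fx=5,fy=5,interpolation=cv2.INTER_CUBIC)
c=optics.read_camera("top"); I=c["pixels"][160:260,210:310]
cv2.imwrite("pics/near.png",np.hstack([cv2.resize(J,(400,400)),cv2.resize(I[:,:,::-1],(400,400))]))
E
```

```text
t: 3.05
tcp_pos: [0.4756, -0.0664, 0.0758]
eef_rot: [180.0, 0.1, -46.0]
wrist_force: [0.0, -0.5, 1.4]
width: 0.003
```

View pics/near.png

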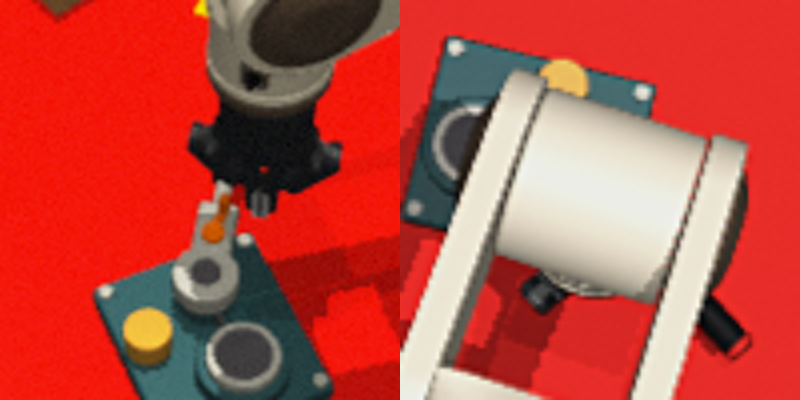

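The finger is in place on the clockwise side of the orange tab (tab at (225,205), fingertip at (260,200) in the left crop). Next I push gently along tool +x.

```bash
python3 -m pendant '[[-1,[3,0,0],[0,0,0]],[-1,[3,0,0],[0,0,0]],[-1,[2,0,0],[0,0,0]],[-1,[2,0,0],[0,0,0]],[-1,[0,0,0],[0,0,0]]]'
python3 -m pendant '[[-1,[1.5,0,0],[0,0,0]],[-1,[1.5,0,0],[0,0,0]],[-1,[0,0,0],[0,0,0]]]'
python3 -m pendant '[[-1,[1.5,0,0],[0,0,0]],[-1,[1.5,0,0],[0,0,0]],[-1,[0,0,0],[0,0,0]]]'
python3 - <<'E'
from h import *
c,P,I,om,gm,px=see("scene",(235,290,130,190))
t=om; print(t.sum(),px(t).mean(0),P[t&(P[...,2]<.1)&(P[...,2]>.08)].mean(0))
cv2.imwrite("pics/near2.png",cv2.resize(I[:,:,::-1],None,fx=6,fy=6,interpolation=cv2.INTER_CUBIC))
E
```

```text
t: 3.78
tcp_pos: [0.4831, -0.0734, 0.0763]
eef_rot: [-180.0, 0.0, -46.0]
wrist_force: [-0.3, 0.6, -0.4]
width: 0.0
t: 4.15
tcp_pos: [0.485, -0.0755, 0.0762]
eef_rot: [180.0, 0.0, -46.0]
wrist_force: [-1.6, 0.3, 0.5]
width: 0.002
t: 4.53
tcp_pos: [0.4873, -0.0778, 0.0763]
eef_rot: [-180.0, -0.0, -46.0]
wrist_force: [-1.0, 0.3, 0.2]
width: 0.001
65 [259.07692308 176.33846154] [ 0.50297684 -0.08876767  0.08768783]
```

View pics/near2.png

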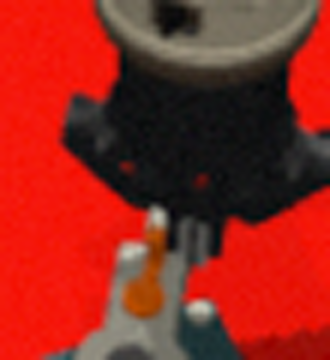

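The tab, at about (157,240) in the crop, has been pushed to near the middle of the handle. I'll keep going.

```bash
python3 -m pendant '[[-1,[1.5,0,0],[0,0,0]],[-1,[1.5,0,0],[0,0,0]],[-1,[0,0,0],[0,0,0]]]'
python3 -m pendant '[[-1,[1.5,0,0],[0,0,0]],[-1,[1.5,0,0],[0,0,0]],[-1,[0,0,0],[0,0,0]]]'
python3 - <<'E'
from h import *
c,P,I,om,gm,px=see("scene",(235,290,130,190))
q=P[om&(P[...,2]<.1)&(P[...,2]>.08)].mean(0);d=q[:2]-AX; print(q,d@[-.719,-.695],d@[.695,-.719],arm.observe()["wrist_force"])
E
```

```text
t: 4.95
tcp_pos: [0.4894, -0.0799, 0.0764]
eef_rot: [-180.0, -0.0, -46.0]
wrist_force: [-0.1, -0.1, -0.4]
width: 0.0
t: 5.32
tcp_pos: [0.4914, -0.0821, 0.0763]
eef_rot: [-180.0, 0.0, -46.0]
wrist_force: [-0.8, 0.6, -0.3]
width: 0.003
[ 0.5076838  -0.09380548  0.08807671] 0.058665157775697606 0.006999383534090055 [ 0.19609747 -0.16864697  0.10627788]
```

The tab has snapped over to y≈+7 mm with no force on it. I'll back off and check.

```bash
python3 -m pendant '[[-1,[-8,0,0],[0,0,0]],[-1,[-12,0,0],[0,0,0]],[-1,[-12,0,0],[0,0,0]],[-1,[0,0,0],[0,0,0]]]'
python3 - <<'E'
from h import *
c,P,I,om,gm,px=see("scene",(215,300,120,230))
q=P[om&(P[...,2]<.1)&(P[...,2]>.08)].mean(0);d=q[:2]-AX; print(q,d@[-.719,-.695],d@[.695,-.719],arm.observe()["wrist_force"])
cv2.imwrite("pics/near3.png",cv2.resize(I[:,:,::-1],None,fx=5,fy=5,interpolation=cv2.INTER_CUBIC))
p=hp(.125,-.045,-136);print(p);to(*p,.076,-46)
E
```

```text
t: 5.88
tcp_pos: [0.4685, -0.0582, 0.0765]
eef_rot: [-180.0, -0.0, -46.0]
wrist_force: [0.9, 0.1, -0.2]
width: 0.0
[ 0.50727515 -0.09384889  0.08772691] 0.05898914639750607 0.0067465837741680496 [0.24711037 0.35661835 0.79809081]
[ 0.4238229  -0.10246201]
t 5.92 shift(current tool) mm [ 0.1 62.9  0.6] shift(goal tool) [ 0.2 62.9  0.6] rotvec [-0.0003 -0.0005  0.0007] F [0.25 0.36 0.8 ]
```

View pics/near3.png

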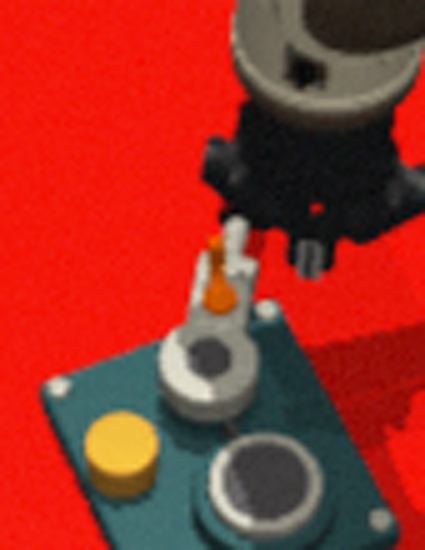

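The tab now sits on the anticlockwise side, at (217,255) in the crop. Next I move out along the handle to r≈150 mm and drop to grip height.

```bash
python3 -m pendant '[[-1,[0,44,0],[0,0,0]],[-1,[0,44,0],[0,0,0]],[-1,[0,0,15],[0,0,0]],[-1,[0,0,13],[0,0,0]],[-1,[0,0,0],[0,0,0]]]'
python3 -m pendant '[[-1,[6,0,0],[0,0,0]],[-1,[6,0,0],[0,0,0]],[-1,[0,0,0],[0,0,0]]]'
python3 -m pendant '[[-1,[4,0,0],[0,0,0]],[-1,[3,0,0],[0,0,0]],[-1,[3,0,0],[0,0,0]],[-1,[0,0,0],[0,0,0]]]'
```

```text
t: 6.55
tcp_pos: [0.4057, -0.1194, 0.0471]
eef_rot: [180.0, 0.1, -46.0]
wrist_force: [-0.5, 0.4, 0.8]
width: -0.003
t: 6.92
tcp_pos: [0.4147, -0.129, 0.0485]
eef_rot: [-180.0, -0.0, -46.0]
wrist_force: [-0.3, -0.6, -0.8]
width: 0.0
t: 7.42
tcp_pos: [0.4212, -0.1361, 0.0483]
eef_rot: [-180.0, 0.0, -46.0]
wrist_force: [-1.0, 0.7, 0.2]
width: 0.0
```

```bash
cat > st.py <<'E'
from h import *
s=arm.observe(); d=s["tcp_pos"][:2]-AX; a=np.radians(s["eef_rot"][2]-90); F=s["wrist_force"]
ex=np.array([np.cos(a),np.sin(a)]);ey=np.array([-ex[1],ex[0]])
print("t",round(s["t"],2),"ang",np.degrees(a).round(1),"r,y mm",(1e3*d@ex).round(1),(1e3*d@ey).round(1),"Ft",(F[:2]@ey).round(2),"Fr",(F[:2]@ex).round(2),"z",s["tcp_pos"][2].round(4))
E
python3 -m pendant '[[-1,[3,0.42,0],[0,0,-0.02]],[-1,[3,0.42,0],[0,0,-0.02]],[-1,[3,0.42,0],[0,0,-0.02]],[-1,[3,0.42,0],[0,0,-0.02]]]' ; python3 st.py
python3 -m pendant '[[-1,[3,0.42,0],[0,0,-0.02]],[-1,[3,0.42,0],[0,0,-0.02]],[-1,[3,0.42,0],[0,0,-0.02]],[-1,[3,0.42,0],[0,0,-0.02]]]' ; python3 st.py
```

```text
t: 7.92
tcp_pos: [0.4286, -0.1457, 0.0482]
eef_rot: [180.0, 0.0, -41.3]
wrist_force: [-2.5, 0.4, -0.5]
width: -0.001
t 7.92 ang -131.3 r,y mm 150.3 -22.9 Ft -2.14 Fr 1.32 z 0.0482
t: 8.43
tcp_pos: [0.4368, -0.1546, 0.0483]
eef_rot: [-180.0, -0.0, -36.8]
wrist_force: [-1.2, -0.5, 0.6]
width: -0.0
t 8.43 ang -126.8 r,y mm 150.2 -22.9 Ft -0.68 Fr 1.15 z 0.0483
```

Tracking is good and this is lost motion so far, so I'll continue.

```bash
for i in 1; do python3 -m pendant '[[-1,[3,0.42,0],[0,0,-0.02]],[-1,[3,0.42,0],[0,0,-0.02]],[-1,[3,0.42,0],[0,0,-0.02]],[-1,[3,0.42,0],[0,0,-0.02]]]' >/dev/null; python3 st.py; done
python3 -m pendant '[[-1,[3,0.42,0],[0,0,-0.02]],[-1,[3,0.42,0],[0,0,-0.02]],[-1,[3,0.42,0],[0,0,-0.02]],[-1,[3,0.42,0],[0,0,-0.02]]]' >/dev/null; python3 st.py
python3 -m pendant '[[-1,[3,0.42,0],[0,0,-0.02]],[-1,[3,0.42,0],[0,0,-0.02]],[-1,[3,0.42,0],[0,0,-0.02]],[-1,[3,0.42,0],[0,0,-0.02]]]' >/dev/null; python3 st.py
python3 -c "
from h import *
c,P,I,om,gm,px=see('scene',(185,300,100,240))
cv2.imwrite('pics/near4.png',cv2.resize(I[:,:,::-1],None,fx=4,fy=4,interpolation=cv2.INTER_CUBIC))"
```

```text
t 8.93 ang -122.2 r,y mm 150.1 -22.9 Ft -1.83 Fr 0.86 z 0.0483
t 9.43 ang -117.6 r,y mm 150.1 -22.9 Ft -1.32 Fr 0.66 z 0.0483
t 9.93 ang -113.0 r,y mm 150.0 -23.0 Ft -1.82 Fr 2.44 z 0.0483
```

View pics/near4.png

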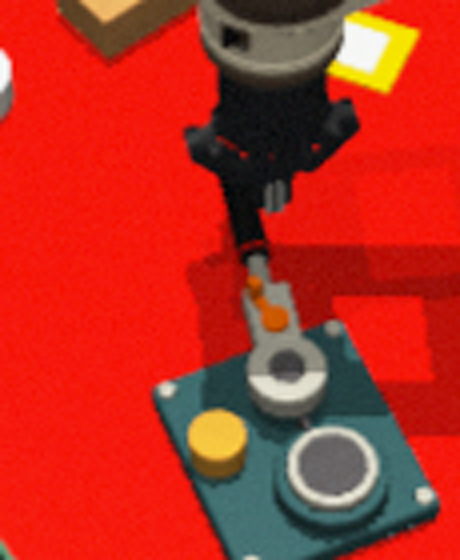

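The handle is turning (grip now near (240,215) in the crop) and the tab is still on the loosen side, so I'll continue.

```bash

python3 -m pendant '[[-1,[3,0.42,0],[0,0,-0.02]],[-1,[3,0.42,0],[0,0,-0.02]],[-1,[3,0.42,0],[0,0,-0.02]],[-1,[3,0.42,0],[0,0,-0.02]]]' >/dev/null; python3 st.py
python3 -m pendant '[[-1,[3,0.42,0],[0,0,-0.02]],[-1,[3,0.42,0],[0,0,-0.02]],[-1,[3,0.42,0],[0,0,-0.02]],[-1,[3,0.42,0],[0,0,-0.02]]]' >/dev/null; python3 st.py
python3 -m pendant '[[-1,[3,0.42,0],[0,0,-0.02]],[-1,[3,0.42,0],[0,0,-0.02]],[-1,[3,0.42,0],[0,0,-0.02]],[-1,[3,0.42,0],[0,0,-0.02]]]' >/dev/null; python3 st.py
python3 -m pendant '[[-1,[3,0.42,0],[0,0,-0.02]],[-1,[3,0.42,0],[0,0,-0.02]],[-1,[3,0.42,0],[0,0,-0.02]],[-1,[3,0.42,0],[0,0,-0.02]]]' >/dev/null; python3 st.py
```

```text
t 10.47 ang -108.4 r,y mm 150.0 -23.0 Ft -2.28 Fr 0.89 z 0.0483
t 10.97 ang -103.8 r,y mm 150.0 -23.1 Ft -2.04 Fr 2.06 z 0.0483
t 11.47 ang -99.3 r,y mm 150.0 -23.3 Ft -5.71 Fr 3.45 z 0.0482
t 11.97 ang -94.7 r,y mm 150.1 -23.6 Ft -7.54 Fr 4.44 z 0.0481
```

Driving now at about 7.5 N, which matches 1.1 N m at 0.15 m. It began near −101°, so I expect the stop near −32°.

```bash

python3 -m pendant '[[-1,[4.5,0.61,0],[0,0,-0.03]],[-1,[4.5,0.61,0],[0,0,-0.03]],[-1,[4.5,0.61,0],[0,0,-0.03]],[-1,[4.5,0.61,0],[0,0,-0.03]],[-1,[4.5,0.61,0],[0,0,-0.03]]]' >/dev/null; python3 st.py
python3 -m pendant '[[-1,[4.5,0.61,0],[0,0,-0.03]],[-1,[4.5,0.61,0],[0,0,-0.03]],[-1,[4.5,0.61,0],[0,0,-0.03]],[-1,[4.5,0.61,0],[0,0,-0.03]],[-1,[4.5,0.61,0],[0,0,-0.03]]]' >/dev/null; python3 st.py
python3 -m pendant '[[-1,[4.5,0.61,0],[0,0,-0.03]],[-1,[4.5,0.61,0],[0,0,-0.03]],[-1,[4.5,0.61,0],[0,0,-0.03]],[-1,[4.5,0.61,0],[0,0,-0.03]],[-1,[4.5,0.61,0],[0,0,-0.03]]]' >/dev/null; python3 st.py
python3 -m pendant '[[-1,[4.5,0.61,0],[0,0,-0.03]],[-1,[4.5,0.61,0],[0,0,-0.03]],[-1,[4.5,0.61,0],[0,0,-0.03]],[-1,[4.5,0.61,0],[0,0,-0.03]],[-1,[4.5,0.61,0],[0,0,-0.03]]]' >/dev/null; python3 st.py
python3 -c "
from h import *
c,P,I,om,gm,px=see('scene',(185,300,100,240))
cv2.imwrite('pics/near5.png',cv2.resize(I[:,:,::-1],None,fx=4,fy=4,interpolation=cv2.INTER_CUBIC))"
```

```text
t 12.6 ang -86.1 r,y mm 150.1 -23.6 Ft -7.87 Fr 2.97 z 0.0481
t 13.22 ang -77.5 r,y mm 150.1 -23.6 Ft -7.39 Fr 3.89 z 0.0481
t 13.85 ang -68.9 r,y mm 150.2 -23.5 Ft -8.03 Fr 3.63 z 0.0482
t 14.47 ang -60.3 r,y mm 150.2 -23.6 Ft -7.57 Fr 3.46 z 0.0482
```

View pics/near5.png

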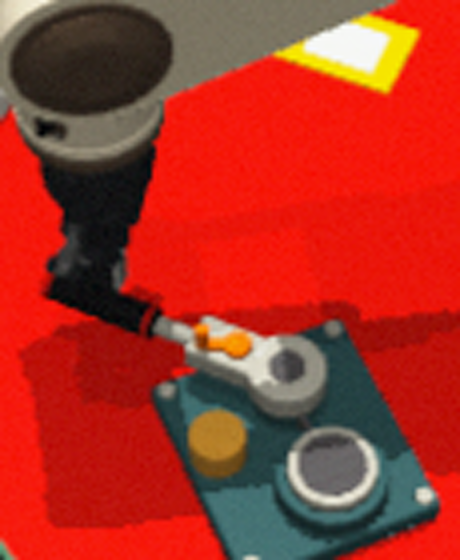

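The handle is driving steadily. The spare die at (217,440) is still clear of the neck at (215,345). I'll go on and slow down near the expected stop.

```bash

python3 -m pendant '[[-1,[4.5,0.61,0],[0,0,-0.03]],[-1,[4.5,0.61,0],[0,0,-0.03]],[-1,[4.5,0.61,0],[0,0,-0.03]],[-1,[4.5,0.61,0],[0,0,-0.03]],[-1,[4.5,0.61,0],[0,0,-0.03]]]' >/dev/null; python3 st.py
python3 -m pendant '[[-1,[3,0.42,0],[0,0,-0.02]],[-1,[3,0.42,0],[0,0,-0.02]],[-1,[3,0.42,0],[0,0,-0.02]],[-1,[3,0.42,0],[0,0,-0.02]]]' >/dev/null; python3 st.py
python3 -m pendant '[[-1,[3,0.42,0],[0,0,-0.02]],[-1,[3,0.42,0],[0,0,-0.02]],[-1,[3,0.42,0],[0,0,-0.02]]]' >/dev/null; python3 st.py
python3 - <<'E'
from h import *
c,P,I,om,gm,px=see('scene',(185,300,100,240))
H=cv2.cvtColor(I,cv2.COLOR_RGB2HSV); y=(H[...,0]>17)&(H[...,0]<32)&(H[...,1]>120)&(P[...,2]>.044)&(P[...,2]<.056); print("die",P[y].mean(0))
q=P[om&(P[...,2]<.1)&(P[...,2]>.08)].mean(0); print('tab',q)
cv2.imwrite('pics/near6.png',cv2.resize(I[40:,:,::-1],None,fx=6,fy=6,interpolation=cv2.INTER_CUBIC))
E
```

```text
t 15.15 ang -51.7 r,y mm 150.3 -23.6 Ft -8.83 Fr 4.36 z 0.0483
t 15.65 ang -47.1 r,y mm 150.3 -23.6 Ft -8.38 Fr 3.53 z 0.0484
t 16.02 ang -43.7 r,y mm 150.3 -23.6 Ft -7.35 Fr 4.5 z 0.0484
die [ 0.61277943 -0.04026238  0.05067273]
tab [ 0.61213428 -0.07803749  0.0873329 ]
```

View pics/near6.png

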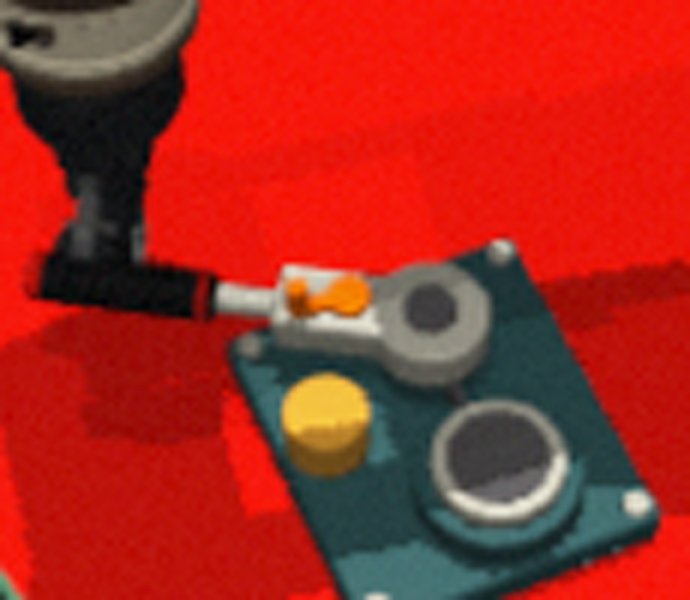

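The gap between neck and die is about 14 mm now and will be only a few mm at the expected stop. I'll advance in small steps and re-measure the handle angle and the gap.

```bash

python3 -m pendant '[[-1,[3,0.42,0],[0,0,-0.02]],[-1,[3,0.42,0],[0,0,-0.02]],[-1,[3,0.42,0],[0,0,-0.02]],[-1,[3,0.42,0],[0,0,-0.02]],[-1,[3,0.42,0],[0,0,-0.02]]]' >/dev/null; python3 st.py
cat > gap.py <<'E'
from h import *
for n,w in(("scene",(170,300,100,240)),("top",(205,310,140,255))):
    c,P,I,om,gm,px=see(n,w); H=cv2.cvtColor(I,cv2.COLOR_RGB2HSV)
    y=(H[...,0]>17)&(H[...,0]<32)&(H[...,1]>120)&(P[...,2]>.045)&(P[...,2]<.055)
    k,l,st,_=cv2.connectedComponentsWithStats(y.astype(np.uint8))
    if k>1: y=l==1+st[1:,4].argmax()
    if y.any(): print(n,"die",P[y].mean(0).round(4),y.sum())
    # steel of head/neck/shank top: bright grey, z .055-.072
    s=(H[...,1]<70)&(H[...,2]>90)&(P[...,2]>.057)&(P[...,2]<.071)
    d=P[...,:2]-AX; rr=np.hypot(*np.moveaxis(d,-1,0)); a=np.degrees(np.arctan2(d[...,1],d[...,0]))
    print(n,"head c",P[s&(rr<.026)][:,:2].mean(0).round(4)," neck+shank ang",np.median(a[s&(rr>.045)&(rr<.075)]).round(1),(s&(rr>.045)&(rr<.075)).sum(),"shank",np.median(a[s&(rr>.074)&(rr<.1)]).round(1))
    t=(P[...,2]>.08)&(P[...,2]<.093)&(rr<.08)&(H[...,0]<19)
    print("tab",(P[t].mean(0).round(4),rr[t].mean().round(4),a[t].mean().round(1)) if t.any() else 0)
    lm=(H[...,0]>6)&(H[...,0]<17)&(H[...,1]>150)&(rr>.03)&(rr<.045)&(P[...,2]<.078)&(P[...,2]>.06)
    print("lever pivot", P[lm].mean(0).round(4),a[lm].mean().round(1))
E
python3 gap.py
```

```text
t 16.7 ang -38.0 r,y mm 150.3 -23.6 Ft -7.97 Fr 3.03 z 0.0484
scene die [ 0.6129 -0.0399  0.0509] 145
scene head c [ 0.5461 -0.0462]  neck+shank ang -26.3 58 shank -35.6
tab (array([ 0.6016, -0.0772,  0.088 ]), np.float64(0.0638), np.float64(-27.3))
lever pivot [ 0.5749 -0.0712  0.071 ] -37.8
top die [ 0.6155 -0.0294  0.0502] 32
top head c [nan nan]  neck+shank ang 85.8 3 shank 11.2
tab 0
lever pivot [nan nan nan] nangap.py:11: RuntimeWarning: Mean of empty slice.
  print(n,"head c",P[s&(rr<.026)][:,:2].mean(0).round(4)," neck+shank ang",np.median(a[s&(rr>.045)&(rr<.075)]).round(1),(s&(rr>.045)&(rr<.075)).sum(),"shank",np.median(a[s&(rr>.074)&(rr<.1)]).round(1))
  ret = um.true_divide(
gap.py:15: RuntimeWarning: Mean of empty slice.
  print("lever pivot", P[lm].mean(0).round(4),a[lm].mean().round(1))
  ret = ret.dtype.type(ret / rcount)
```

```bash

python3 -m pendant '[[-1,[2.25,0.3,0],[0,0,-0.015]],[-1,[2.25,0.3,0],[0,0,-0.015]],[-1,[2.25,0.3,0],[0,0,-0.015]]]' >/dev/null; python3 st.py
python3 -m pendant '[[-1,[1.5,0.22,0],[0,0,-0.01]],[-1,[1.5,0.22,0],[0,0,-0.01]],[-1,[0,0,0],[0,0,0]]]' >/dev/null; python3 st.py
python3 -m pendant '[[-1,[1.5,0.22,0],[0,0,-0.01]],[-1,[1.5,0.22,0],[0,0,-0.01]],[-1,[0,0,0],[0,0,0]]]' >/dev/null; python3 st.py
```

```text
t 17.18 ang -35.4 r,y mm 150.1 -23.6 Ft -7.33 Fr 3.94 z 0.0484
t 17.55 ang -34.3 r,y mm 150.1 -23.5 Ft -6.4 Fr 3.47 z 0.0484
t 17.93 ang -33.1 r,y mm 150.2 -23.5 Ft -6.71 Fr 2.96 z 0.0485
```

```bash

python3 -m pendant '[[-1,[1.5,0.22,0],[0,0,-0.01]],[-1,[0,0,0],[0,0,0]]]' >/dev/null; python3 st.py
python3 -m pendant '[[-1,[1.5,0.22,0],[0,0,-0.01]],[-1,[0,0,0],[0,0,0]]]' >/dev/null; python3 st.py
python3 -c "
from h import *
c,P,I,om,gm,px=see('scene',(185,300,140,240))
cv2.imwrite('pics/near7.png',cv2.resize(I[:,:,::-1],None,fx=6,fy=6,interpolation=cv2.INTER_CUBIC))"; python3 gap.py 2>/dev/null | head -4
```

```text
t 18.18 ang -32.5 r,y mm 150.1 -23.5 Ft -6.34 Fr 4.18 z 0.0484
t 18.43 ang -32.0 r,y mm 150.2 -23.5 Ft -7.49 Fr 3.35 z 0.0485
scene die [ 0.6124 -0.0402  0.0506] 143
scene head c [ 0.5457 -0.0463]  neck+shank ang -20.1 63 shank -29.8
tab (array([ 0.6027, -0.0718,  0.0867]), np.float64(0.0625), np.float64(-22.4))
lever pivot [ 0.5775 -0.0675  0.0723] -31.0
```

View pics/near7.png

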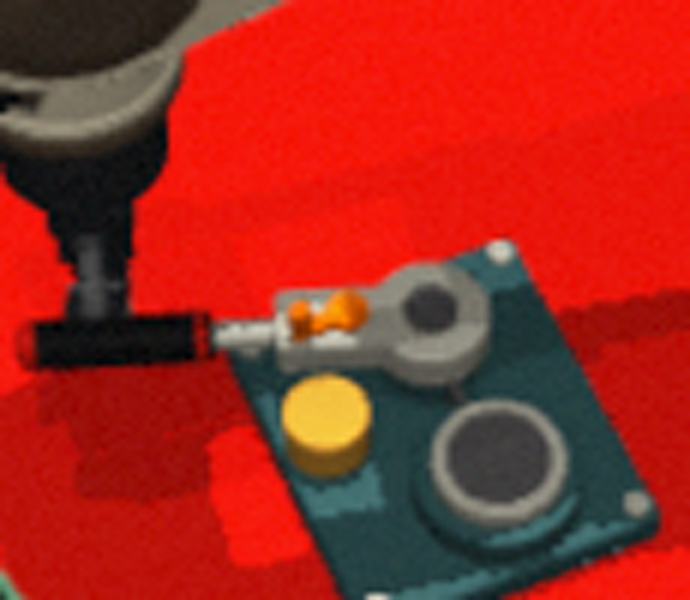

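The gap is still open (neck's lower edge at y≈368, die's top edge at y≈376), the die hasn't moved, and force is still around 7 N. I'll continue in small increments.

```bash

python3 -m pendant '[[-1,[1,0.15,0],[0,0,-0.007]],[-1,[0,0,0],[0,0,0]]]' >/dev/null; python3 st.py
python3 -m pendant '[[-1,[1,0.15,0],[0,0,-0.007]],[-1,[0,0,0],[0,0,0]]]' >/dev/null; python3 st.py
python3 -m pendant '[[-1,[1,0.15,0],[0,0,-0.007]],[-1,[0,0,0],[0,0,0]]]' >/dev/null; python3 st.py
```

```text
t 18.82 ang -31.6 r,y mm 150.2 -23.6 Ft -6.49 Fr 3.5 z 0.0484
t 19.07 ang -31.2 r,y mm 150.2 -23.6 Ft -7.45 Fr 4.0 z 0.0484
t 19.32 ang -30.8 r,y mm 150.2 -23.6 Ft -6.86 Fr 3.63 z 0.0485
```

```bash

python3 -m pendant '[[-1,[1,0.15,0],[0,0,-0.007]],[-1,[0,0,0],[0,0,0]]]' >/dev/null; python3 st.py
python3 -m pendant '[[-1,[1,0.15,0],[0,0,-0.007]],[-1,[0,0,0],[0,0,0]]]' >/dev/null; python3 st.py
python3 gap.py 2>/dev/null | head -2
```

```text
t 19.57 ang -30.4 r,y mm 150.2 -23.7 Ft -7.03 Fr 4.04 z 0.0485
t 19.82 ang -30.0 r,y mm 150.2 -23.8 Ft -8.19 Fr 3.51 z 0.0485
scene die [ 0.6126 -0.0401  0.0505] 143
scene head c [ 0.5462 -0.0471]  neck+shank ang -18.3 66 shank -27.6
```

```bash

python3 -m pendant '[[-1,[0.8,0.1,0],[0,0,-0.005]],[-1,[0,0,0],[0,0,0]]]' >/dev/null; python3 st.py
python3 -m pendant '[[-1,[0.8,0.1,0],[0,0,-0.005]],[-1,[0,0,0],[0,0,0]]]' >/dev/null; python3 st.py
```

```text
t 20.18 ang -29.7 r,y mm 150.2 -23.7 Ft -7.1 Fr 3.65 z 0.0485
t 20.43 ang -29.4 r,y mm 150.2 -23.7 Ft -7.89 Fr 4.61 z 0.0485
```

```bash

python3 -m pendant '[[-1,[0.8,0.1,0],[0,0,-0.005]],[-1,[0,0,0],[0,0,0]]]' >/dev/null; python3 st.py
python3 -m pendant '[[-1,[0.8,0.1,0],[0,0,-0.005]],[-1,[0,0,0],[0,0,0]]]' >/dev/null; python3 st.py
python3 -c "
from h import *
c,P,I,om,gm,px=see('scene',(225,275,180,220))
cv2.imwrite('pics/near8.png',cv2.resize(I[:,:,::-1],None,fx=12,fy=12,interpolation=cv2.INTER_CUBIC))"; python3 gap.py 2>/dev/null | head -1
```

```text
t 20.68 ang -29.1 r,y mm 150.2 -23.6 Ft -7.91 Fr 4.8 z 0.0485
t 20.93 ang -28.8 r,y mm 150.1 -23.6 Ft -7.94 Fr 3.77 z 0.0485
scene die [ 0.6126 -0.0397  0.0503] 141
```

View pics/near8.png

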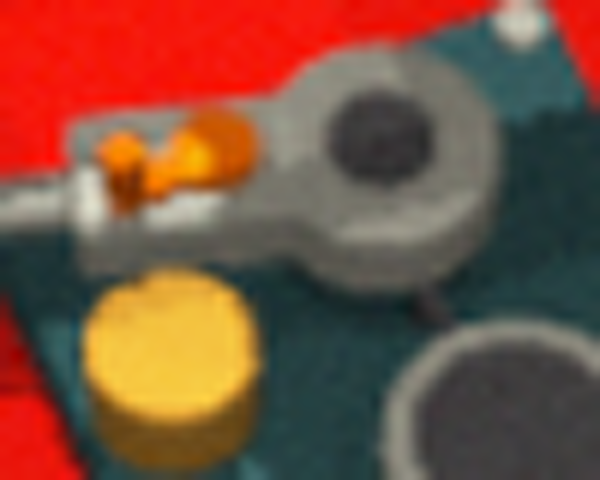

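That was my last picture. The visible gap is about 3 px; allowing for the height difference between die top and neck underside, it is really about 4–5 mm. The die has not moved. I'll continue in fine steps.

```bash

python3 -m pendant '[[-1,[0.8,0.1,0],[0,0,-0.005]],[-1,[0,0,0],[0,0,0]]]' >/dev/null; python3 st.py
python3 -m pendant '[[-1,[0.8,0.1,0],[0,0,-0.005]],[-1,[0,0,0],[0,0,0]]]' >/dev/null; python3 st.py
python3 -m pendant '[[-1,[0.8,0.1,0],[0,0,-0.005]],[-1,[0,0,0],[0,0,0]]]' >/dev/null; python3 st.py;python3 gap.py 2>/dev/null | head -1
```

```text
t 21.32 ang -28.5 r,y mm 150.1 -23.5 Ft -8.09 Fr 3.71 z 0.0485
t 21.57 ang -28.3 r,y mm 150.1 -23.5 Ft -6.56 Fr 4.43 z 0.0485
t 21.82 ang -28.0 r,y mm 150.1 -23.4 Ft -6.33 Fr 3.97 z 0.0485
scene die [ 0.6127 -0.0394  0.0507] 145
```

The die's measured y is drifting slightly. I'll check in image space whether it is really moving, before going on.

```bash
cat > die.py <<'E'
from h import *
def f(I,lab):
    I=I.astype(float); w=np.clip((np.minimum(I[...,0],I[...,1])-I[...,2])/255-.12,0,None)*(I[...,1]>.45*I[...,0])
    w=w[20:50,0:45] # rows 200-230? 
    k,l,st,_=cv2.connectedComponentsWithStats((w>.05).astype(np.uint8)); j=1+st[1:,4].argmax(); m=l==j
    r,c=np.nonzero(m); ww=np.ones(m.sum()); print(lab,"n",m.sum(),"centroid",c.mean().round(2),r.mean().round(2),"box",c.min(),c.max(),r.min(),r.max(), "lower edge (half)",[round(float((w[12:,q]>.1).sum()),1) for q in range(int(c.min())+3,int(c.max())-2,2)])
def crop(c): return c["pixels"][180:240,225:275]
for p,fx,x0,y0 in(("near6",6,185,140),("near7",6,185,140)):
    J=cv2.imread(f"pics/{p}.png")[:,:,::-1]; K=cv2.resize(J,None,fx=1/fx,fy=1/fx,interpolation=cv2.INTER_AREA); f(K[40:100,40:90],p)
for i in range(3): f(crop(optics.read_camera("scene")),"now")
E
python3 die.py
```

```text
near6 n 194 centroid 13.91 9.84 box 7 21 2 18 lower edge (half) [2.0, 4.0, 4.0, 3.0, 2.0]
near7 n 196 centroid 13.95 9.88 box 7 21 2 18 lower edge (half) [3.0, 4.0, 4.0, 3.0, 3.0]
now n 192 centroid 13.8 10.09 box 7 21 2 18 lower edge (half) [3.0, 4.0, 4.0, 4.0, 3.0]
now n 192 centroid 13.84 10.07 box 7 21 2 18 lower edge (half) [3.0, 4.0, 4.0, 4.0, 3.0]
now n 191 centroid 13.85 10.12 box 7 21 2 18 lower edge (half) [3.0, 4.0, 4.0, 4.0, 3.0]
```

The result is ambiguous, and the model leaves only 1–2 mm of clearance. Rather than risk touching the die, I'll take a fresh bite as one does with a ratchet: swing the handle back while it is set to loosen (it slips at 0.3 N m, so the bolt stays put), then push again well clear of the die.

```bash

python3 -m pendant '[[-1,[-4,0,0],[0,0,0]],[-1,[-8,0,0],[0,0,0]],[-1,[0,0,-25],[0,0,0]],[-1,[0,0,-25],[0,0,0]],[-1,[25,0,0],[0,0,0]],[-1,[30,0,0],[0,0,0]],[-1,[27,0,0],[0,0,0]],[-1,[0,0,0],[0,0,0]]]' ; python3 st.py
python3 -m pendant '[[-1,[0,0,25],[0,0,0]],[-1,[0,0,25],[0,0,0]],[-1,[0,0,0],[0,0,0]]]' >/dev/null; python3 st.py; python3 die.py | tail -1
python3 -m pendant '[[-1,[-6,0,0],[0,0,0]],[-1,[-4,0,0],[0,0,0]],[-1,[-2,0,0],[0,0,0]],[-1,[0,0,0],[0,0,0]]]' >/dev/null; python3 st.py
```

```text
t: 23.08
tcp_pos: [0.6993, -0.0737, 0.0971]
eef_rot: [-179.9, -0.0, 62.2]
wrist_force: [0.1, -0.2, -0.8]
width: 0.001
t 23.07 ang -27.8 r,y mm 148.5 49.3 Ft -0.12 Fr 0.16 z 0.0971
t 23.45 ang -28.0 r,y mm 147.9 46.8 Ft -0.97 Fr 0.01 z 0.0458
now n 185 centroid 13.86 10.11 box 7 20 3 18 lower edge (half) [2.0, 3.0, 4.0, 3.0]
t 24.1 ang -28.0 r,y mm 149.2 35.0 Ft 0.98 Fr 0.71 z 0.0484
```

```bash

python3 -m pendant '[[-1,[-4,0,0],[0,0,0]],[-1,[-4,0,0],[0,0,0]],[-1,[-2,0,0],[0,0,0]],[-1,[-2,0,0],[0,0,0]],[-1,[0,0,0],[0,0,0]]]' >/dev/null; python3 st.py
python3 -m pendant '[[-1,[-4.5,0.64,0],[0,0,0.03]],[-1,[-4.5,0.64,0],[0,0,0.03]],[-1,[-4.5,0.64,0],[0,0,0.03]],[-1,[-4.5,0.64,0],[0,0,0.03]]]' >/dev/null; python3 st.py
python3 -m pendant '[[-1,[-4.5,0.64,0],[0,0,0.03]],[-1,[-4.5,0.64,0],[0,0,0.03]],[-1,[-4.5,0.64,0],[0,0,0.03]],[-1,[-4.5,0.64,0],[0,0,0.03]]]' >/dev/null; python3 st.py; python3 gap.py 2>/dev/null | head -4; python3 die.py | tail -1
```

```text
t 24.73 ang -28.0 r,y mm 149.2 23.2 Ft 0.7 Fr 0.13 z 0.0483
t 25.23 ang -35.0 r,y mm 149.2 23.2 Ft 1.71 Fr 0.37 z 0.0483
t 25.73 ang -41.9 r,y mm 149.2 23.2 Ft 1.53 Fr -0.75 z 0.0483
scene die [ 0.6128 -0.0399  0.0505] 146
scene head c [ 0.5457 -0.0459]  neck+shank ang -28.7 60 shank -38.8
tab (array([ 0.599 , -0.0814,  0.0876]), np.float64(0.0636), np.float64(-31.8))
lever pivot [ 0.5734 -0.0731  0.0714] -41.4
now n 192 centroid 13.77 10.05 box 7 21 2 18 lower edge (half) [3.0, 4.0, 4.0, 4.0, 3.0]
```

Handle slips back at under 2 N, and the die is where it was. Continue back.

```bash

python3 -m pendant '[[-1,[-6,0.82,0],[0,0,0.04]],[-1,[-6,0.82,0],[0,0,0.04]],[-1,[-6,0.82,0],[0,0,0.04]],[-1,[-6,0.82,0],[0,0,0.04]],[-1,[-6,0.82,0],[0,0,0.04]],[-1,[-6,0.82,0],[0,0,0.04]]]' >/dev/null; python3 st.py
python3 -m pendant '[[-1,[-6,0.82,0],[0,0,0.04]],[-1,[-6,0.82,0],[0,0,0.04]],[-1,[-6,0.82,0],[0,0,0.04]],[-1,[-6,0.82,0],[0,0,0.04]],[-1,[-6,0.82,0],[0,0,0.04]],[-1,[-6,0.82,0],[0,0,0.04]]]' >/dev/null; python3 st.py
python3 -m pendant '[[-1,[-6,0.82,0],[0,0,0.04]],[-1,[-6,0.82,0],[0,0,0.04]],[-1,[-6,0.82,0],[0,0,0.04]],[-1,[-6,0.82,0],[0,0,0.04]],[-1,[-6,0.82,0],[0,0,0.04]],[-1,[-6,0.82,0],[0,0,0.04]]]' >/dev/null; python3 st.py
python3 gap.py 2>/dev/null | head -4
```

```text
t 26.73 ang -55.7 r,y mm 149.4 23.1 Ft 1.98 Fr -1.22 z 0.0483
t 27.48 ang -69.4 r,y mm 149.5 23.0 Ft 1.85 Fr -1.31 z 0.0483
t 28.23 ang -83.2 r,y mm 149.6 23.1 Ft 2.63 Fr -1.35 z 0.0483
scene die [ 0.6129 -0.0393  0.0504] 142
scene head c [ 0.5458 -0.0473]  neck+shank ang -69.0 61 shank -79.5
tab (array([ 0.563 , -0.108 ,  0.0864]), np.float64(0.0627), np.float64(-73.3))
lever pivot [ 0.5511 -0.0828  0.0701] -80.2
```

```bash

python3 -m pendant '[[-1,[4,0,0],[0,0,0]],[-1,[8,0,0],[0,0,0]],[-1,[0,0,-25],[0,0,0]],[-1,[0,0,-25],[0,0,0]],[-1,[-25,0,0],[0,0,0]],[-1,[-30,0,0],[0,0,0]],[-1,[-20,0,0],[0,0,0]],[-1,[0,0,0],[0,0,0]]]' >/dev/null; python3 st.py
python3 -m pendant '[[-1,[0,0,25],[0,0,0]],[-1,[0,0,25],[0,0,0]],[-1,[0,0,0],[0,0,0]]]' >/dev/null; python3 st.py
python3 -m pendant '[[-1,[5,0,0],[0,0,0]],[-1,[5,0,0],[0,0,0]],[-1,[4,0,0],[0,0,0]],[-1,[0,0,0],[0,0,0]]]' >/dev/null; python3 st.py
python3 -m pendant '[[-1,[3,0.42,0],[0,0,-0.02]],[-1,[3,0.42,0],[0,0,-0.02]],[-1,[3,0.42,0],[0,0,-0.02]],[-1,[3,0.42,0],[0,0,-0.02]]]' >/dev/null; python3 st.py
```

```text
t 29.32 ang -83.0 r,y mm 149.7 -40.1 Ft 0.01 Fr 1.09 z 0.0985
t 29.7 ang -83.0 r,y mm 149.0 -40.0 Ft 0.54 Fr 0.52 z 0.0468
t 30.2 ang -83.0 r,y mm 149.6 -25.6 Ft 1.09 Fr 0.17 z 0.0486
t 30.7 ang -78.3 r,y mm 149.4 -26.0 Ft -1.27 Fr 0.93 z 0.0483
```

```bash

python3 -m pendant '[[-1,[3,0.49,0],[0,0,-0.02]],[-1,[3,0.49,0],[0,0,-0.02]],[-1,[3,0.49,0],[0,0,-0.02]]]' >/dev/null; python3 st.py
python3 -m pendant '[[-1,[3,0.49,0],[0,0,-0.02]],[-1,[3,0.49,0],[0,0,-0.02]],[-1,[3,0.49,0],[0,0,-0.02]]]' >/dev/null; python3 st.py
python3 -m pendant '[[-1,[3,0.49,0],[0,0,-0.02]],[-1,[3,0.49,0],[0,0,-0.02]],[-1,[3,0.49,0],[0,0,-0.02]]]' >/dev/null; python3 st.py
python3 -m pendant '[[-1,[3,0.49,0],[0,0,-0.02]],[-1,[3,0.49,0],[0,0,-0.02]]]' >/dev/null; python3 st.py
python3 -m pendant '[[-1,[3,0.49,0],[0,0,-0.02]]]' >/dev/null; python3 st.py
```

```text
t 31.07 ang -74.9 r,y mm 149.3 -25.9 Ft -2.7 Fr 0.94 z 0.0483
t 31.45 ang -71.5 r,y mm 149.3 -25.9 Ft -2.85 Fr 1.21 z 0.0483
t 31.82 ang -68.0 r,y mm 149.3 -25.9 Ft -2.62 Fr 1.57 z 0.0483
t 32.08 ang -65.7 r,y mm 149.4 -25.9 Ft -2.74 Fr 1.27 z 0.0483
t 32.2 ang -64.6 r,y mm 149.4 -25.9 Ft -2.37 Fr 1.63 z 0.0483
```

```bash

python3 -m pendant '[[-1,[3,0.49,0],[0,0,-0.02]],[-1,[3,0.49,0],[0,0,-0.02]]]' >/dev/null; python3 st.py
python3 -m pendant '[[-1,[3,0.49,0],[0,0,-0.02]],[-1,[3,0.49,0],[0,0,-0.02]]]' >/dev/null; python3 st.py
python3 -m pendant '[[-1,[3,0.49,0],[0,0,-0.02]],[-1,[3,0.49,0],[0,0,-0.02]]]' >/dev/null; python3 st.py
python3 -m pendant '[[-1,[3,0.49,0],[0,0,-0.02]]]' >/dev/null; python3 st.py
```

```text
t 32.45 ang -62.3 r,y mm 149.4 -25.9 Ft -4.2 Fr 2.19 z 0.0483
t 32.7 ang -60.0 r,y mm 149.5 -26.0 Ft -7.29 Fr 2.51 z 0.0482
t 32.95 ang -57.7 r,y mm 149.5 -26.2 Ft -8.15 Fr 3.54 z 0.0482
t 33.08 ang -56.6 r,y mm 149.5 -26.3 Ft -8.32 Fr 2.96 z 0.0482
```

Re-engaged near −60°. Small steps now until the stop is felt.

```bash

python3 -m pendant '[[-1,[1.5,0.24,0],[0,0,-0.01]],[-1,[0,0,0],[0,0,0]]]' >/dev/null; python3 st.py
python3 -m pendant '[[-1,[1.5,0.24,0],[0,0,-0.01]],[-1,[0,0,0],[0,0,0]]]' >/dev/null; python3 st.py
python3 -m pendant '[[-1,[1.5,0.24,0],[0,0,-0.01]],[-1,[0,0,0],[0,0,0]]]' >/dev/null; python3 st.py
python3 -m pendant '[[-1,[1.5,0.24,0],[0,0,-0.01]],[-1,[0,0,0],[0,0,0]]]' >/dev/null; python3 st.py
```

```text
t 33.33 ang -56.0 r,y mm 149.6 -26.2 Ft -6.49 Fr 2.77 z 0.0482
t 33.58 ang -55.5 r,y mm 149.5 -26.3 Ft -6.9 Fr 2.84 z 0.0481
t 33.83 ang -54.9 r,y mm 149.5 -26.3 Ft -7.23 Fr 3.04 z 0.0481
t 34.08 ang -54.3 r,y mm 149.5 -26.4 Ft -8.31 Fr 2.52 z 0.0481
```

```bash

python3 -m pendant '[[-1,[1.5,0.24,0],[0,0,-0.01]],[-1,[0,0,0],[0,0,0]]]' >/dev/null; python3 st.py
python3 -m pendant '[[-1,[1.5,0.24,0],[0,0,-0.01]],[-1,[0,0,0],[0,0,0]]]' >/dev/null; python3 st.py
```

```text
t 34.33 ang -53.7 r,y mm 149.5 -26.4 Ft -9.36 Fr 3.7 z 0.0481
t 34.58 ang -53.2 r,y mm 149.5 -26.4 Ft -9.99 Fr 3.77 z 0.0481
```

```bash

python3 -m pendant '[[-1,[1,0.15,0],[0,0,-0.007]],[-1,[0,0,0],[0,0,0]]]' >/dev/null; python3 st.py
python3 -m pendant '[[-1,[1,0.15,0],[0,0,-0.007]],[-1,[0,0,0],[0,0,0]]]' >/dev/null; python3 st.py;  python3 gap.py 2>/dev/null | head -4
```

```text
t 34.83 ang -52.8 r,y mm 149.6 -26.6 Ft -10.14 Fr 2.96 z 0.0481
t 35.08 ang -52.4 r,y mm 149.5 -26.6 Ft -9.82 Fr 2.88 z 0.0481
scene die [ 0.6126 -0.04    0.0509] 144
scene head c [ 0.5458 -0.0474]  neck+shank ang -42.4 60 shank -51.6
tab (array([ 0.5909, -0.0903,  0.0886]), np.float64(0.0625), np.float64(-42.7))
lever pivot [ 0.5676 -0.0765  0.0713] -51.7
```

```bash

python3 -m pendant '[[-1,[1,0.15,0],[0,0,-0.007]],[-1,[0,0,0],[0,0,0]]]' >/dev/null; python3 st.py
python3 -m pendant '[[-1,[1,0.15,0],[0,0,-0.007]],[-1,[0,0,0],[0,0,0]]]' >/dev/null; python3 st.py
```

```text
t 35.42 ang -52.0 r,y mm 149.5 -26.7 Ft -9.63 Fr 3.75 z 0.0481
t 35.67 ang -51.6 r,y mm 149.5 -26.8 Ft -10.21 Fr 3.78 z 0.0481
```

```bash

python3 -m pendant '[[-1,[1,0.15,0],[0,0,-0.007]],[-1,[0,0,0],[0,0,0]]]' >/dev/null; python3 st.py
python3 -m pendant '[[-1,[1,0.15,0],[0,0,-0.007]],[-1,[0,0,0],[0,0,0]]]' >/dev/null; python3 st.py
```

```text
t 35.92 ang -51.2 r,y mm 149.5 -26.8 Ft -11.95 Fr 3.65 z 0.0481
t 36.17 ang -50.8 r,y mm 149.5 -26.9 Ft -10.4 Fr 3.76 z 0.0481
```

```bash

python3 -m pendant '[[-1,[1,0.15,0],[0,0,-0.007]],[-1,[0,0,0],[0,0,0]]]' >/dev/null; python3 st.py
python3 -m pendant '[[-1,[1,0.15,0],[0,0,-0.007]],[-1,[0,0,0],[0,0,0]]]' >/dev/null; python3 st.py
```

```text
t 36.42 ang -50.4 r,y mm 149.5 -27.0 Ft -10.89 Fr 4.6 z 0.0481
t 36.67 ang -50.0 r,y mm 149.5 -27.1 Ft -12.15 Fr 5.33 z 0.0481
```

```bash

python3 -m pendant '[[-1,[1,0.15,0],[0,0,-0.007]],[-1,[0,0,0],[0,0,0]]]' >/dev/null; python3 st.py
python3 -m pendant '[[-1,[1,0.15,0],[0,0,-0.007]],[-1,[0,0,0],[0,0,0]],[-1,[0,0,0],[0,0,0]]]' >/dev/null; python3 st.py; python3 st.py
```

```text
t 36.92 ang -49.6 r,y mm 149.5 -27.2 Ft -11.49 Fr 5.7 z 0.0481
t 37.3 ang -49.2 r,y mm 149.5 -27.2 Ft -12.35 Fr 5.27 z 0.0481
t 37.3 ang -49.2 r,y mm 149.5 -27.2 Ft -12.35 Fr 5.27 z 0.0481
```

```bash

python3 -m pendant '[[-1,[1.05,0.15,0],[0,0,-0.007]],[-1,[0,0,0],[0,0,0]]]' >/dev/null; python3 st.py
python3 -m pendant '[[-1,[1.05,0.15,0],[0,0,-0.007]],[-1,[0,0,0],[0,0,0]]]' >/dev/null; python3 st.py; python3 gap.py 2>/dev/null | head -4
```

```text
t 37.55 ang -48.8 r,y mm 149.5 -27.3 Ft -11.87 Fr 5.99 z 0.0481
t 37.8 ang -48.4 r,y mm 149.5 -27.3 Ft -12.6 Fr 4.96 z 0.0481
scene die [ 0.6128 -0.0401  0.0508] 143
scene head c [ 0.5458 -0.0462]  neck+shank ang -37.6 58 shank -47.7
tab (array([ 0.5936, -0.0881,  0.0873]), np.float64(0.0631), np.float64(-39.5))
lever pivot [ 0.5685 -0.076   0.0706] -49.9
```

```bash

python3 -m pendant '[[-1,[1.05,0.15,0],[0,0,-0.007]],[-1,[0,0,0],[0,0,0]]]' >/dev/null; python3 st.py
python3 -m pendant '[[-1,[1.05,0.15,0],[0,0,-0.007]],[-1,[0,0,0],[0,0,0]]]' >/dev/null; python3 st.py
python3 -m pendant '[[-1,[1.05,0.15,0],[0,0,-0.007]],[-1,[0,0,0],[0,0,0]]]' >/dev/null; python3 st.py
```

```text
t 38.15 ang -48.0 r,y mm 149.5 -27.3 Ft -12.89 Fr 5.54 z 0.0481
t 38.4 ang -47.6 r,y mm 149.5 -27.4 Ft -14.07 Fr 5.92 z 0.0481
t 38.65 ang -47.2 r,y mm 149.5 -27.4 Ft -13.42 Fr 6.28 z 0.0481
```

```bash

python3 -m pendant '[[-1,[1.05,0.15,0],[0,0,-0.007]],[-1,[0,0,0],[0,0,0]]]' >/dev/null; python3 st.py
python3 -m pendant '[[-1,[0,0,0],[0,0,0]],[-1,[0,0,0],[0,0,0]]]' >/dev/null; python3 st.py
```

```text
t 38.9 ang -46.8 r,y mm 149.5 -27.4 Ft -14.22 Fr 5.3 z 0.0481
t 39.15 ang -46.8 r,y mm 149.5 -27.4 Ft -14.86 Fr 5.27 z 0.0481
```

Force has climbed steadily to about 15 N (2.2 N m), twice the bolt's running torque, so the bolt is against its stop. I'll ease off gradually.

```bash

python3 -m pendant '[[-1,[-1.5,0,0],[0,0,0]],[-1,[-1.5,0,0],[0,0,0]],[-1,[0,0,0],[0,0,0]]]' >/dev/null; python3 st.py
python3 -m pendant '[[-1,[-3,0,0],[0,0,0]],[-1,[-3,0,0],[0,0,0]],[-1,[0,0,0],[0,0,0]]]' >/dev/null; python3 st.py
python3 -m pendant '[[-1,[-3,0,0],[0,0,0]],[-1,[-3,0,0],[0,0,0]],[-1,[0,0,0],[0,0,0]]]' >/dev/null; python3 st.py
python3 -m pendant '[[-1,[-5,0,0],[0,0,0]],[-1,[-5,0,0],[0,0,0]],[-1,[0,0,0],[0,0,0]]]' >/dev/null; python3 st.py; python3 gap.py 2>/dev/null | head -4
```

```text
t 39.52 ang -46.8 r,y mm 149.0 -30.0 Ft -10.63 Fr 2.32 z 0.0481
t 39.9 ang -46.8 r,y mm 148.4 -35.9 Ft -8.69 Fr -2.16 z 0.0479
t 40.27 ang -46.8 r,y mm 148.3 -41.6 Ft -6.35 Fr -2.9 z 0.048
t 40.65 ang -46.8 r,y mm 148.8 -51.5 Ft -5.18 Fr -2.28 z 0.0484
scene die [ 0.613  -0.0396  0.0506] 141
scene head c [ 0.5455 -0.046 ]  neck+shank ang -44.7 62 shank -55.7
tab (array([ 0.5876, -0.0934,  0.0867]), np.float64(0.0623), np.float64(-46.8))
lever pivot [ 0.5669 -0.0775  0.0724] -53.1
```

```bash

python3 -m pendant '[[-1,[-5,0,0],[0,0,0]],[-1,[-5,0,0],[0,0,0]],[-1,[-5,0,0],[0,0,0]],[-1,[0,0,0],[0,0,0]]]' >/dev/null; python3 st.py
python3 -m pendant '[[-1,[-5,0,0],[0,0,0]],[-1,[-5,0,0],[0,0,0]],[-1,[-5,0,0],[0,0,0]],[-1,[0,0,0],[0,0,0]]]' >/dev/null; python3 st.py
python3 gap.py 2>/dev/null | head -4
```

```text
t 41.25 ang -46.8 r,y mm 149.0 -66.4 Ft 0.57 Fr 0.89 z 0.0484
t 41.75 ang -46.8 r,y mm 148.9 -81.5 Ft 0.69 Fr -0.53 z 0.0483
scene die [ 0.6125 -0.0398  0.0505] 139
scene head c [ 0.5465 -0.0463]  neck+shank ang -48.3 61 shank -57.2
tab (array([ 0.5829, -0.0955,  0.0873]), np.float64(0.0609), np.float64(-51.4))
lever pivot [ 0.5645 -0.0792  0.0724] -58.0
```

The robot is free and the handle rests near −58°. I'll lift clear and do a final check.

```bash

python3 -m pendant '[[-1,[0,0,-40],[0,0,0]],[-1,[0,0,-50],[0,0,0]],[-1,[0,0,-50],[0,0,0]],[-1,[-50,0,0],[0,0,0]],[-1,[-50,0,0],[0,0,0]],[-1,[-50,0,0],[0,0,0]],[-1,[-50,0,0],[0,0,0]],[-1,[0,0,0],[0,0,0]]]'; python3 gap.py 2>/dev/null; python3 -m pendant '[[-1,[0,0,0],[0,0,0]],[-1,[0,0,0],[0,0,0]],[-1,[0,0,0],[0,0,0]],[-1,[0,0,0],[0,0,0]]]'; python3 gap.py 2>/dev/null | sed -n '2,4p'; python3 st.py
```

```text
t: 42.85
tcp_pos: [0.4401, -0.3509, 0.1884]
eef_rot: [180.0, 0.0, 43.0]
wrist_force: [0.5, 1.0, -0.2]
width: 0.005
scene die [ 0.6126 -0.0399  0.0506] 141
scene head c [ 0.5457 -0.0477]  neck+shank ang -49.1 59 shank -59.0
tab (array([ 0.5845, -0.0966,  0.087 ]), np.float64(0.0627), np.float64(-50.9))
lever pivot [ 0.5634 -0.079   0.0719] -59.2
top die [ 0.6123 -0.04    0.0499] 102
top head c [ 0.5443 -0.0478]  neck+shank ang -64.6 74 shank -59.6
tab (array([ 0.5812, -0.0952,  0.0874]), np.float64(0.0596), np.float64(-52.5))
lever pivot [ 0.5619 -0.0802  0.0704] -62.2
t: 43.45
tcp_pos: [0.4422, -0.3488, 0.1883]
eef_rot: [-180.0, -0.0, 43.2]
wrist_force: [-1.0, -0.0, 0.3]
width: -0.0
scene head c [ 0.5458 -0.0477]  neck+shank ang -48.3 62 shank -58.3
tab (array([ 0.584 , -0.0971,  0.0874]), np.float64(0.0628), np.float64(-51.5))
lever pivot [ 0.5648 -0.0796  0.0713] -57.8
t 43.55 ang -46.8 r,y mm 148.8 -281.1 Ft 0.34 Fr 0.19 z 0.1883
```

```bash
python3 -c "
from cell import arm
print(arm.finish_job())"
```

```text
the job is handed in; nothing more can be done
None
```

I flipped the orange lever to the loosen side, turned the bolt out until it came up against its stop, let go, and handed the job in at about 43.5 s.

- **Lever:** The tab ended about 7 mm to the anticlockwise side of the handle and was still there in the last check.
- **First push:** I pushed the grip anticlockwise at 7–8 N. After about 69–71° of driving, the neck was down to a calculated 1–2 mm from the spare die and I had not yet felt the stop.
- **Second push:** I swung the handle back clockwise with the lever set to loosen. It slipped at about 2–2.6 N, too little to turn the bolt. Then I pushed again from there.
- **Stop:** The force climbed from about 7 N to 15 N (2.2 N m, twice the bolt's running torque). When I eased off, the handle sprang back about 12°, so it had been winding up against the stop.
- **Total bolt turn:** I couldn't see the bolt itself. My angles add up to roughly 70–75°, against a nominal 69°, so they agree only within a few degrees.
- **Force limit:** The highest reading was about 16 N in total, under the 18 N limit. I only read the force at the end of each move.
- **Last checks:** The robot was clear of everything and the handle was at rest near −58 to −60°. The spare die was within about 1–2 mm of where it started, which is the camera's error. One die reading mid-way suggested a drift of up to 1 mm, but later ones did not. I did not re-measure the other objects; the tool stayed away from them.

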